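Re-rack four engine pistons in mirrored order

ROBOT

A 7-joint arm with a two-finger parallel gripper is mounted at the origin on the work surface. World frame = base frame: x ahead of the robot, y to its left, z up, the work surface at z = 0. Lengths are in m, angles in rad, forces in N, time in s.
With the tool pointing down it reaches from about 0.425 to 0.875 m from the base axis. Payload 9.9 kg.
Tool frame: the origin (TCP) lies at the very end of the fingers, on their centre line; the grasp point (between the pads) lies 19 mm behind it (tcp_to_grasp is the distance from the TCP to the grasp point, in m); z points along the fingers, y is the line along which they close (so a half turn about z gives the same grasp; the last joint's range is limited). The gripper opens to 85 mm and grips with 20 to 120 N. Pads are 22 mm wide; open, the fingers measure 114 mm over their backs; the gripper's body (76 mm by 85 mm) begins 54 mm behind the grasp point. The pads swing forward as they close: fully open they stand 13 mm farther back than shut.
Start: joints at [-1.214, 0.576, 0.025, 1.437, -0.015, 1.129, -0.057], TCP at [0.288, 0.61, 0.209] pointing down, gripper open.
Joint ranges: [-2.76, 2.76], [-0.34, 2.15], [-1.52, 1.57], [0.19, 2.46], [-1.09, 4.23], [0.17, 1.99], [-2.82, 2.82]. Speed limits (rad/s): [2.22, 2.22, 3.01, 3.01, 3.14, 3.14, 3.14].

INTERFACE

Orientations are given as a 3x3 rotation matrix whose columns are the frame's x, y, z axes.
In Python, from cell import get_obs, camera, close_job, boxes_of, tcp_to_grasp gives the robot as it stands.
- The arm moves only by the shell command python3 -m handwheel 'ROWS' [FORCE]. ROWS is JSON, a list of rows, each a list of 7 numbers: the shift along the tool's x, y, z in m, then the turn, a rotation vector about the tool's x, y, z in degrees, then the finger opening in m, from 0 to 0.0854. In form: [[tx, ty, tz, rx, ry, rz, fingers], ...]. A call has 1 to 5 rows; each row is the pose to reach, as a shift and turn from the pose commanded when the call began, along the tool's axes at that moment; what a row does not reach only later rows make up. A row lasts 1/10 s, in which the tool goes at most 50 mm and 8.59 degrees, less where a joint would pass 70% of its speed; a pose out of reach is approached as far as the arm can. A call with a gripper value outside its range is refused whole. The fingers move at their own pace and stop on an object; FORCE is the grip in N (left out, the last holds). Time passes only in rows, so rows that repeat a pose let the fingers close. It gives the time, the measured TCP pose, the force, the opening and the grip force at its end, in the units of the state.
- get_obs(): the state, without advancing time (a new reading comes with each control period).
- camera(name): name is "scene" or "top"; returns a dict with "image" (480x640x3 uint8, red, green, blue), "K" (3x3 intrinsics, pixels), "k1" (the pictures are not rectified: a ray, as slopes to the right and down, at radius r is drawn at 1 + k1 r^2 times it, then the intrinsics apply), "rvec" (rotation vector, rad) and "tvec" (3), from world to camera coordinates, as OpenCV has them. Camera axes: x right, y down, z forward; pixel columns grow to the right and rows downward; lengths in m; the calibration is good to about 2 mm. A picture is of the moment at which its call begins. There is no depth.
- close_job(): hands the job in; it is judged then, once.
Trained networks look in a picture, given as the dict that the camera call returned (one of the last four; its "shot" number tells which), for a name from the list of things; names that differ only in an ending like _2 or _b are one class to them, and where a whole thing is asked for, a point or a joint stands for the part that bears it (a point fixed in the world has none). Each returns a list of dicts, best first, with "p" (0 to 1); they miss things now and then, are a little off and sometimes report something else, mostly with a low value. They report only what shows in the picture. A call takes as long as a camera call.
- boxes_of(thing, picture): "location" ([column, row] in pixels, amid what is visible of it).
The state is a dict: "time_s": time; "joints": joint angles; "dq": joint speeds; "joint_efforts": joint torques, N m; "tool_pos": TCP position; "orientation": TCP orientation; "contact_force": force on the tool from outside, world axes, zero at the start; "wrist_torque": the same for the moment, N m; "gripper_width": finger opening in m; "gripper_force": force on a finger pad.
Only numpy, scipy, OpenCV 4.12 (cv2) and the standard library are available. Lean on these libraries where they do the work, as an engineer would, in place of code of your own. Each camera call takes 0.05 s, during which the arm holds its last target. There are 200 camera calls.

TASK

The engine block has been turned round on its stand, so move the four pistons from the plywood wash rack into the empty black build rack in the reverse order: the piston now at the left end of its row goes to the right end of the other row, its neighbour next to it, and so on, one in each bay. Stand each piston crown up, flat on the floor of its bay without dropping it or knocking any over, and leave all four released and at rest; the coloured pads stay behind.

Things in the scene. Friction and masses are not known exactly. Their poses are not given: they have to be found in the camera images.
- piston_red: loose aluminium engine piston with red paint on its flat crown: an upright cylinder 48 mm in diameter and 44 mm tall, about 130 g, standing crown up. Origin at the centre of its underside, z axis up through the crown. At the start it stands on the red pad in the wash rack. The cylinder's sides are plain to grip in any direction.
- piston_yellow: loose aluminium engine piston with yellow paint on its flat crown: an upright cylinder 48 mm in diameter and 44 mm tall, about 130 g, standing crown up. Origin at the centre of its underside, z axis up through the crown. At the start it stands on the yellow pad in the wash rack. The cylinder's sides are plain to grip in any direction.
- piston_green: loose aluminium engine piston with green paint on its flat crown: an upright cylinder 48 mm in diameter and 44 mm tall, about 130 g, standing crown up. Origin at the centre of its underside, z axis up through the crown. At the start it stands on the green pad in the wash rack. The cylinder's sides are plain to grip in any direction.
- piston_blue: loose aluminium engine piston with blue paint on its flat crown: an upright cylinder 48 mm in diameter and 44 mm tall, about 130 g, standing crown up. Origin at the centre of its underside, z axis up through the crown. At the start it stands on the blue pad in the wash rack. The cylinder's sides are plain to grip in any direction.
- pad_red: fixed flat red plastic pad, 74 mm (x) by 66 mm (y), 3 mm thick, lying on the floor of one bay of the wash rack under the red piston (its rim shows round the piston); it stays there and shows where that piston stood. Origin at the centre of its underside, so its top is 3 mm above the origin.
- pad_yellow: fixed flat yellow plastic pad, 74 mm (x) by 66 mm (y), 3 mm thick, lying on the floor of one bay of the wash rack under the yellow piston (its rim shows round the piston); it stays there and shows where that piston stood. Origin at the centre of its underside, so its top is 3 mm above the origin.
- pad_green: fixed flat green plastic pad, 74 mm (x) by 66 mm (y), 3 mm thick, lying on the floor of one bay of the wash rack under the green piston (its rim shows round the piston); it stays there and shows where that piston stood. Origin at the centre of its underside, so its top is 3 mm above the origin.
- pad_blue: fixed flat blue plastic pad, 74 mm (x) by 66 mm (y), 3 mm thick, lying on the floor of one bay of the wash rack under the blue piston (its rim shows round the piston); it stays there and shows where that piston stood. Origin at the centre of its underside, so its top is 3 mm above the origin.
- wash_rack: fixed plywood rack with dark wooden dividers, a piston on a pad in every bay. Four bays in a row along its y, centres at y = +111, +37, -37, -111 mm, x = 0; each 78 (x) by 70 mm inside, floor 8 mm above the origin, lips and dividers 4 mm thick, tops at 14 mm. Outside 86 by 300 mm. Origin: centre of underside, on the bench; x points away from the robot, y to its left, within 10 degrees.
- build_rack: fixed black plastic rack with grey dividers, empty, nearer or farther than the wash rack. Four bays in a row along its y, centres at y = +111, +37, -37, -111 mm, x = 0; each 78 (x) by 70 mm inside, floor 8 mm above the origin, lips and dividers 4 mm thick, tops at 14 mm. Outside 86 by 300 mm. Origin: centre of underside, on the bench; x points away from the robot, y to its left, within 10 degrees.

How it is judged:
By the outcome, as a careful person would: the job done as asked, in the order asked, and still so for the second after the job is handed in, with the robot touching nothing.
It also fails if it takes over 91 s, if anything falls off the work surface, if the arm or the gripper's body presses on something with over 40 N, if the wrist force passes 120 N, or if a joint passes its speed limit or range.

## Working session

There is one attempt and no reset: what is moved stays moved. The work goes in short steps, Python scripts to look and compute and a shell command to move; the robot and the scene stay as the last step left them, time stands still between calls to the robot, and variables do not carry over. Pictures are saved under pics/ and viewed, at most 17 in all, crops included, and the job is handed in when it is done.

```bash
mkdir -p pics; cat > h.py <<'E'
import numpy as np, cv2
from cell import *
def ray(c,px):
    K=np.array(c["K"],float);s=(np.array(px,float)-K[:2,2])/[K[0,0],K[1,1]]
    u=s.copy()
    for _ in range(20): u=s/(1+c["k1"]*(u@u))
    R=cv2.Rodrigues(np.array(c["rvec"],float))[0];t=np.array(c["tvec"],float).ravel()
    return -R.T@t, R.T@np.array([u[0],u[1],1])
def at(c,px,z):
    o,d=ray(c,px); return o+d*(z-o[2])/d[2]
def proj(c,P):
    R=cv2.Rodrigues(np.array(c["rvec"],float))[0];q=R@np.array(P,float)+np.array(c["tvec"],float).ravel()
    u=q[:2]/q[2];u=u*(1+c["k1"]*(u@u));K=np.array(c["K"]);return u*[K[0,0],K[1,1]]+K[:2,2]
def save(c,n): cv2.imwrite(f"pics/{n}.png",c["image"][:,:,::-1])
E
python3 - <<'E'
from h import *
np.set_printoptions(precision=4,suppress=True)
o=get_obs();print(o["time_s"],o["tool_pos"],np.array(o["orientation"]),o["gripper_width"],tcp_to_grasp)
for n in("top","scene"):
    c=camera(n);save(c,n+"0");print(n,ray(c,c["K"][:2,2] if 0 else [320,240])[0])
    for k in["piston_red","piston_yellow","piston_green","piston_blue","wash_rack","build_rack"]:
        for b in boxes_of(k,c)[:2]: print(k,round(b["p"],2),np.round(b["location"],1),at(c,b["location"],0.033 if "pis" in k else .01)[:2])
E
```

```text
0.0 [0.2878 0.61   0.2086] [[-0.9044  0.4266 -0.0006]
 [ 0.4266  0.9044 -0.0016]
 [-0.0001 -0.0017 -1.    ]] 0.08529562432782567 0.0187
top [ 0.4191 -0.0101  0.6649]
piston_red 0.82 [235.6 328.1] [0.4514 0.106 ]
piston_yellow 0.78 [382.8 289.9] [ 0.4675 -0.114 ]
piston_yellow 0.29 [378.9 306.5] [ 0.4448 -0.1034]
piston_green 0.83 [285.1 317.4] [0.454  0.0331]
piston_blue 0.87 [333.  302.5] [ 0.4627 -0.0389]
wash_rack 0.69 [309.2 305.1] [ 0.4669 -0.004 ]
build_rack 0.73 [326.6 184.5] [ 0.65   -0.0647]
build_rack 0.39 [250.4 317.2] [0.4647 0.0858]
scene [1.0391 0.0165 0.5078]
piston_red 0.58 [418.6 194.1] [0.4437 0.11  ]
piston_yellow 0.75 [277.  195.7] [ 0.4651 -0.1128]
piston_green 0.89 [366.7 195.7] [0.4542 0.0283]
piston_blue 0.91 [324.2 195.1] [ 0.458  -0.0386]
wash_rack 0.93 [343.7 223.5] [ 0.4966 -0.005 ]
build_rack 0.6 [291.7 301.2] [ 0.6539 -0.0648]
build_rack 0.35 [375.2 214.4] [0.4715 0.0433]
```

View pics/top0.png

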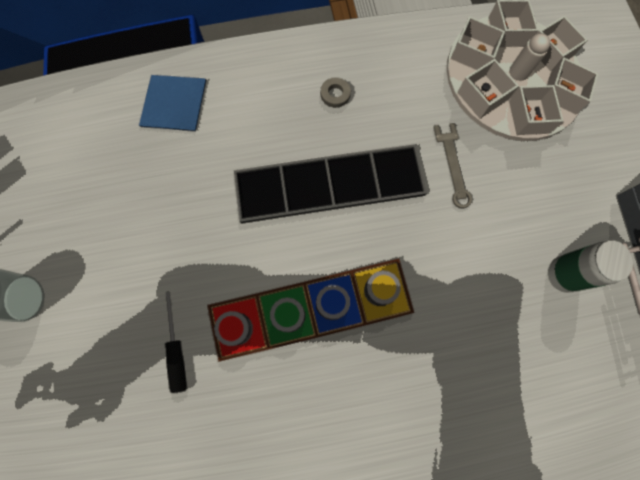

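View pics/scene0.png

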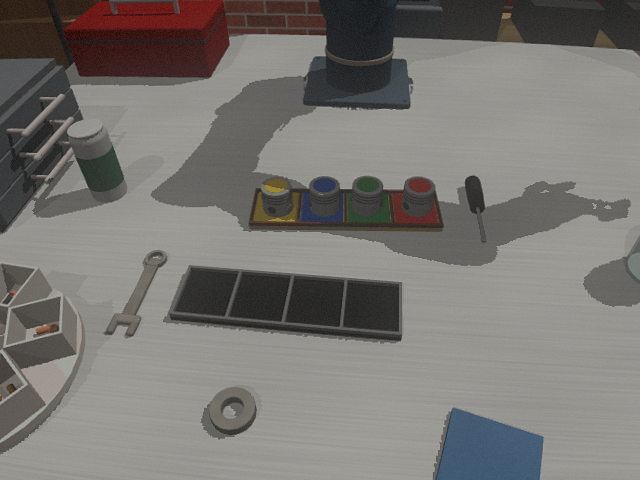

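The pictures show red, green, blue and yellow from left to right (top: 232,328 to 382,287), with the empty build rack behind, corners near (235,170), (420,146), (428,193), (240,222). So red goes to the right end, then green, blue, and yellow at the left end. I'll zoom in for accurate positions.

```bash
python3 - <<'E'
import cv2
t=cv2.imread("pics/top0.png")
s=cv2.imread("pics/scene0.png")
def z(i,x,y,w,h,f,n): 
    r=cv2.resize(i[y:y+h,x:x+w],None,fx=f,fy=f,interpolation=cv2.INTER_CUBIC); r=cv2.convertScaleAbs(r,alpha=1.6,beta=20); cv2.imwrite(f"pics/{n}.png",r)
z(t,205,250,215,115,3.7,"tz"); z(t,225,135,215,95,3.7,"tb"); z(s,165,165,285,180,2.8,"sz")
E
```

```text
(no output)
```

View pics/tz.png

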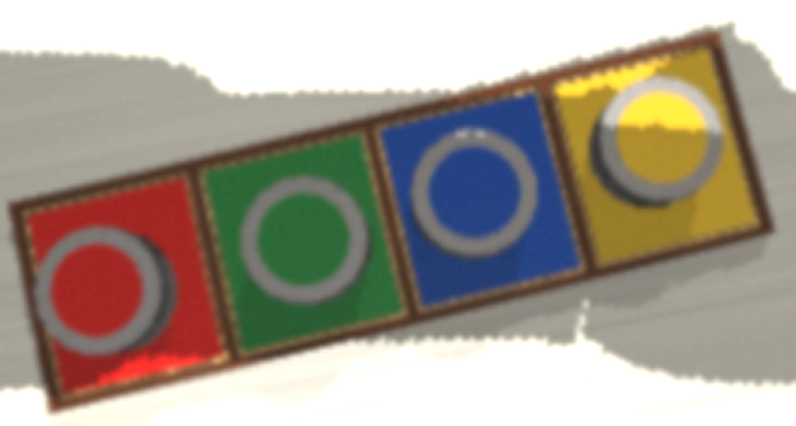

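View pics/tb.png

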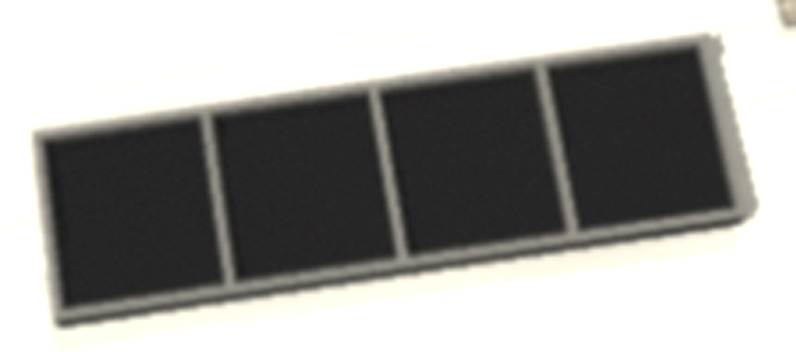

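View pics/sz.png

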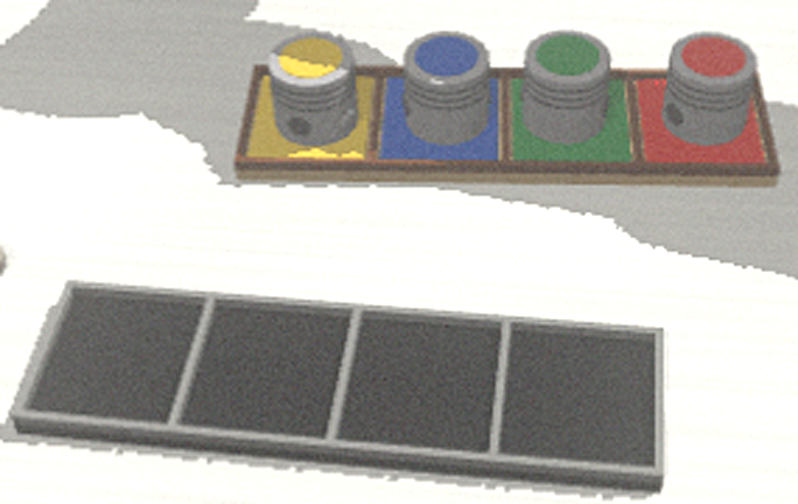

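```bash
python3 - <<'E'
from h import *
from scipy.optimize import least_squares
np.set_printoptions(precision=4,suppress=True)
ct=camera("top");cs=camera("scene")
T=lambda p,o,f:(np.array(p,float)+.5)/f-.5+o
tz=lambda p:T(p,[205,250],3.7);tb=lambda p:T(p,[225,135],3.7);sz=lambda p:T(p,[165,165],2.8)
def fit(obs,x0):
    def r(v):
        c,s=np.cos(v[2]),np.sin(v[2])
        return np.concatenate([proj(cam,[v[0]+c*x-s*y,v[1]+s*x+c*y,.014])-p for cam,p,x,y in obs])
    q=least_squares(r,x0,loss="soft_l1");print(q.x,"deg",np.degrees(q.x[2]),"res",r(q.x).reshape(-1,2).round(1).tolist());return q.x
a=.041;A=.043
b=[(ct,tb(p),x,y) for p,x,y in[((206,112),a,.074),((231,287),-a,.074),((375,90),a,0),((404,261),-a,0),((542,66),a,-.074),((573,239),-a,-.074)]]
b1=[(cs,sz(p),x,y) for p,x,y in[((494,456),a,.074),((506,322),-a,.074),((333,440),a,0),((357,309),-a,0),((174,424),a,-.074),((211,296),-a,-.074)]]
fit(b,[.65,-.06,0]);fit(b1,[.65,-.06,0]);B=fit(b+b1,[.65,-.06,0])
c,s=np.cos(B[2]),np.sin(B[2])
for n,y in zip(["yellow","blue","green","red"],[.111,.037,-.037,-.111]): print("bay",n,B[0]-s*y,B[1]+c*y)
w=[(ct,tz(p),x,y) for p,x,y in[((12,203),A,.15),((718,33),A,-.15),((771,229),-A,-.15),((52,408),-A,.15)]]
fit(w,[.46,0,0.1])
for n,pt,ps in[("red",(99,290),(712,56)),("green",(304,240),(568,53)),("blue",(474,193),(446,56)),("yellow",(660,140),(311,59))]:
    print(n,at(ct,tz(pt),.055)[:2],at(cs,sz(ps),.055)[:2])
o=get_obs();print(o["time_s"])
E
```

```text
[ 0.6524 -0.0702 -0.0332] deg -1.9048623747522313 res [[0.0, -0.6], [-0.1, 0.6], [-0.1, -1.0], [-0.1, 0.9], [-0.2, -0.5], [0.5, 0.4]]
[ 0.6509 -0.07   -0.0183] deg -1.0506132963938177 res [[0.1, -0.0], [0.6, -1.5], [-0.8, 0.8], [0.5, -0.9], [-0.9, 1.5], [0.4, -0.3]]
[ 0.6516 -0.07   -0.026 ] deg -1.4915823302963496 res [[-0.1, 0.1], [0.1, 1.3], [-0.3, -0.5], [0.1, 1.4], [-0.4, -0.4], [0.7, 0.5], [-0.3, 0.8], [0.7, -0.8], [-1.2, 1.2], [0.6, -0.5], [-1.2, 1.5], [0.6, -0.2]]
bay yellow 0.6545221290264498 0.040928291291113764
bay blue 0.6525959029348671 -0.03304663454895793
bay green 0.6506696768432847 -0.10702156038902963
bay red 0.648743450751702 -0.1809964862291013
[ 0.4615 -0.0051  0.0598] deg 3.427665332978211 res [[-1.0, -0.6], [0.4, -1.3], [1.6, 0.5], [-0.5, 1.0]]
red [0.4515 0.1077] [0.448  0.1075]
green [0.4564 0.0286] [0.4517 0.0283]
blue [ 0.4622 -0.0377] [ 0.4596 -0.0386]
yellow [ 0.4691 -0.1114] [ 0.4678 -0.1126]
0.8
```

```bash
python3 -m handwheel '[[-0.033,-0.035,0,0,0,6.4,0.085],[-0.066,-0.070,0,0,0,12.8,0.085],[-0.099,-0.105,0,0,0,19.2,0.085],[-0.132,-0.14,0,0,0,25.6,0.085],[-0.165,-0.175,0,0,0,32,0.085]]' 40
cat > go.py <<'E'
import sys
from h import *
o=get_obs();R=np.array(o["orientation"]);p=np.array(o["tool_pos"]);t=np.array([float(a) for a in sys.argv[1:4]])
W=np.array([[0,1,0],[1,0,0],[0,0,-1.]])
print("t",round(o["time_s"],2),"pos",p.round(4),"w",round(o["gripper_width"],4),"F",np.round(o["contact_force"],1),"shift",(R.T@(t-p)).round(4),"rv",np.degrees(cv2.Rodrigues(R.T@W)[0]).ravel().round(2))
E
python3 go.py .45 .1075 .13
```

```text
time_s: 1.3
tool_pos: [0.363, 0.38, 0.2097]
orientation: [[-0.537, 0.844, 0.0], [0.844, 0.537, 0.001], [0.0, 0.001, -1.0]]
contact_force: [1.0, -0.2, 0.8]
gripper_width: 0.0849
gripper_force: 0.0
t 1.3 pos [0.363  0.38   0.2097] w 0.0849 F [ 1.  -0.2  0.8] shift [-0.2767 -0.073   0.0796] rv [ 3.000e-02 -3.000e-02  3.248e+01]
```

```bash
python3 -m handwheel '[[-0.046,-0.012,0.01,0,0,6.5,0.085],[-0.092,-0.024,0.02,0,0,13,0.085],[-0.138,-0.036,0.03,0,0,19.5,0.085],[-0.184,-0.048,0.04,0,0,26,0.085],[-0.23,-0.06,0.05,0,0,32.5,0.085]]' >/dev/null
python3 go.py .45 .1075 .13
```

```text
t 1.8 pos [0.437  0.1543 0.1596] w 0.0853 F [ 1.8  1.  -0.2] shift [-0.0468  0.013   0.0295] rv [ 0.06 -0.03  0.  ]
```

```bash
python3 -m handwheel '[[-0.03,0.01,0.02,0,0,0,0.085],[-0.047,0.013,0.035,0,0,0,0.085],[-0.047,0.013,0.06,0,0,0,0.085],[-0.047,0.013,0.075,0,0,0,0.085],[-0.047,0.013,0.075,0,0,0,0.085]]' >/dev/null
python3 go.py .45 .1075 .023; python3 - <<'E'
from h import *
c=camera("scene");cv2.imwrite("pics/g1.png",cv2.resize(c["image"][120:280,330:530,::-1],None,fx=3,fy=3))
E
```

```text
t 2.3 pos [0.4488 0.1085 0.0832] w 0.085 F [-0.1 -0.5  0.5] shift [-0.001   0.0014  0.0602] rv [-0.15  0.05  0.22]
```

View pics/g1.png

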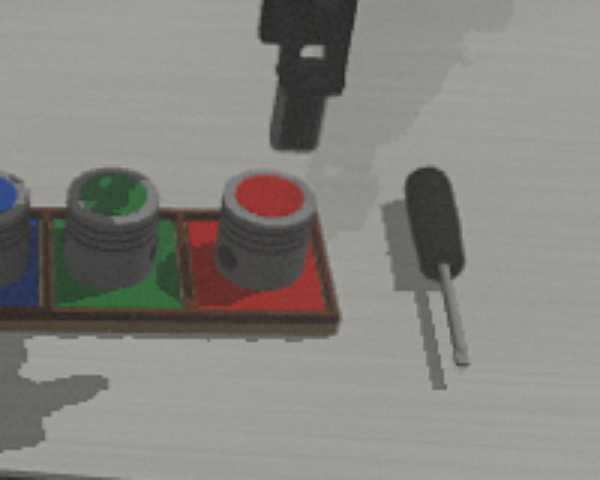

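The fingers (one showing at 298,150 in the crop) straddle the red piston (267,195) along x and stand clear of its neighbours. I'll descend and grip.

```bash
python3 -m handwheel '[[-0.001,0.001,0.02,0,0,0,0.085],[-0.001,0.001,0.04,0,0,0,0.085],[-0.001,0.001,0.055,0,0,0,0.085],[-0.001,0.001,0.06,0,0,0,0.085],[-0.001,0.001,0.06,0,0,0,0.085]]' |tail -4; python3 go.py .45 .1075 .023
python3 -m handwheel '[[0,0,0,0,0,0,0.06],[0,0,0,0,0,0,0.04],[0,0,0,0,0,0,0.04],[0,0,0,0,0,0,0.04],[0,0,0,0,0,0,0.04]]' 40; python3 -m handwheel '[[0,0,0,0,0,0,0.04],[0,0,0,0,0,0,0.04]]'
```

```text
orientation: [[-0.005, 1.0, 0.0], [1.0, 0.005, 0.0], [0.0, 0.0, -1.0]]
contact_force: [-0.2, -0.2, 0.9]
gripper_width: 0.085
gripper_force: 0.0
t 2.85 pos [0.4509 0.1082 0.0248] w 0.085 F [-0.2 -0.2  0.9] shift [-0.0007 -0.0009  0.0018] rv [ 0.   -0.    0.26]
time_s: 3.35
tool_pos: [0.4511, 0.1082, 0.0256]
orientation: [[-0.004, 1.0, 0.001], [1.0, 0.004, 0.001], [0.001, 0.001, -1.0]]
contact_force: [-2.0, -0.7, 12.7]
gripper_width: 0.0456
gripper_force: 38.9
time_s: 3.55
tool_pos: [0.4511, 0.1082, 0.0256]
orientation: [[-0.004, 1.0, 0.001], [1.0, 0.004, 0.001], [0.001, 0.001, -1.0]]
contact_force: [-2.3, 0.1, 12.2]
gripper_width: 0.0456
gripper_force: 38.9
```

```bash
python3 -m handwheel '[[0,0,-0.015,0,0,0,0.04],[0,0,-0.04,0,0,0,0.04],[0,0,-0.075,0,0,0,0.04],[0,0,-0.085,0,0,0,0.04],[0,0,-0.085,0,0,0,0.04]]' 
python3 go.py .6485 -.181 .11; python3 - <<'E'
from h import *
c=camera("scene");cv2.imwrite("pics/g2.png",cv2.resize(c["image"][80:280,300:500,::-1],None,fx=2,fy=2))
E
```

```text
time_s: 4.05
tool_pos: [0.4516, 0.1084, 0.1109]
orientation: [[-0.005, 1.0, 0.003], [1.0, 0.005, 0.001], [0.001, 0.003, -1.0]]
contact_force: [-0.1, -0.2, -1.9]
gripper_width: 0.0454
gripper_force: 41.4
t 4.05 pos [0.4516 0.1084 0.1109] w 0.0454 F [-0.1 -0.2 -1.9] shift [-0.2904  0.1956  0.0011] rv [ 0.18 -0.08  0.27]
```

View pics/g2.png

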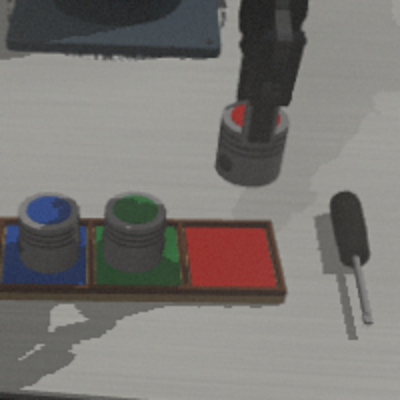

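The red piston is lifted level (252,150 in the crop) and its bay is empty apart from the pad. Carrying it to the right-end bay.

```bash
python3 -m handwheel '[[-0.02,0.015,0,0,0,0,0.04],[-0.055,0.038,0,0,0,0,0.04],[-0.09,0.062,0,0,0,0,0.04],[-0.13,0.088,0,0,0,0,0.04],[-0.17,0.115,0,0,0,0,0.04]]' >/dev/null
python3 -m handwheel '[[-0.04,0.027,0,0,0,0,0.04],[-0.08,0.054,0,0,0,0,0.04],[-0.105,0.071,0,0,0,0,0.04],[-0.12,0.081,0,0,0,0,0.04],[-0.12,0.081,0,0,0,0,0.04]]' |tail -3
python3 go.py .6485 -.181 .0275
```

```text
contact_force: [-0.0, -0.5, -1.5]
gripper_width: 0.0459
gripper_force: 41.4
t 5.1 pos [ 0.6476 -0.1844  0.1068] w 0.0459 F [-0.  -0.5 -1.5] shift [0.0035 0.0011 0.0793] rv [-0.14  0.05  0.05]
```

```bash
python3 -m handwheel '[[0.002,0.001,0.02,0,0,0,0.04],[0.003,0.001,0.045,0,0,0,0.04],[0.003,0.001,0.065,0,0,0,0.04],[0.003,0.001,0.075,0,0,0,0.04],[0.003,0.001,0.075,0,0,0,0.04]]' |tail -3
python3 go.py .6485 -.181 .0226; python3 - <<'E'
from h import *
c=camera("scene");cv2.imwrite("pics/g3.png",cv2.resize(c["image"][170:370,140:400,::-1],None,fx=2.5,fy=2.5))
E
```

```text
contact_force: [-0.3, -0.2, -0.4]
gripper_width: 0.045
gripper_force: 41.4
t 5.6 pos [ 0.6473 -0.177   0.0321] w 0.045 F [-0.3 -0.2 -0.4] shift [-0.004   0.0012  0.0095] rv [-0.23 -0.08  0.27]
```

View pics/g3.png

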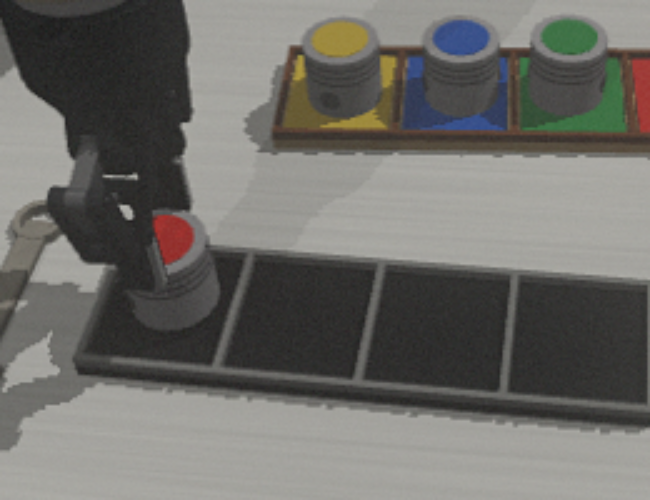

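The red piston hovers over the right-end bay, a few mm too far towards the divider (bottom centre 178,310, bay centre about 165,310). I'll shift it over and lower it.

```bash
python3 -m handwheel '[[-0.006,0.001,0,0,0,0,0.04],[-0.006,0.001,0.004,0,0,0,0.04],[-0.006,0.001,0.006,0,0,0,0.04],[-0.006,0.001,0.007,0,0,0,0.04],[-0.006,0.001,0.007,0,0,0,0.04]]' |tail -3
python3 go.py .6485 -.181 .0226;
```

```text
contact_force: [0.5, 0.2, -1.6]
gripper_width: 0.0454
gripper_force: 41.4
t 6.15 pos [ 0.6499 -0.184   0.0275] w 0.0454 F [ 0.5  0.2 -1.6] shift [ 0.003  -0.0014  0.0049] rv [-0.   -0.01  0.25]
```

```bash
python3 -m handwheel '[[0,0,0.002,0,0,0,0.04],[0,0,0.003,0,0,0,0.04],[0,0,0.003,0,0,0,0.04]]' |tail -3
python3 -m handwheel '[[0,0,0.001,0,0,0,0.04],[0,0,0.001,0,0,0,0.04]]' |tail -3
python3 -m handwheel '[[0,0,0.001,0,0,0,0.04],[0,0,0.001,0,0,0,0.04]]' |tail -3
python3 go.py .6485 -.181 .0226;
```

```text
contact_force: [-0.3, 0.1, -1.9]
gripper_width: 0.0459
gripper_force: 41.4
contact_force: [-0.3, -0.3, -1.2]
gripper_width: 0.0455
gripper_force: 41.4
contact_force: [-1.0, 0.6, 2.9]
gripper_width: 0.0455
gripper_force: 41.8
t 6.85 pos [ 0.65   -0.1843  0.0228] w 0.0455 F [-1.   0.6  2.9] shift [ 0.0033 -0.0015  0.0002] rv [0.02 0.   0.24]
```

```bash
python3 -m handwheel '[[0,0,0,0,0,0,0.055],[0,0,0,0,0,0,0.07],[0,0,0,0,0,0,0.085],[0,0,0,0,0,0,0.085],[0,0,0,0,0,0,0.085]]' |tail -3
python3 -m handwheel '[[0,0,-0.02,0,0,0,0.085],[0,0,-0.05,0,0,0,0.085],[0,0,-0.085,0,0,0,0.085],[0.03,-0.02,-0.085,0,0,0,0.085],[0.07,-0.06,-0.085,0,0,0,0.085]]' |tail -3
python3 go.py .454 .0285 .108; python3 - <<'E'
from h import *
c=camera("scene");cv2.imwrite("pics/g4.png",cv2.resize(c["image"][170:370,140:400,::-1],None,fx=2.5,fy=2.5))
E
```

```text
contact_force: [-0.5, -0.7, 0.6]
gripper_width: 0.0848
gripper_force: 0.0
contact_force: [0.4, 1.1, -0.8]
gripper_width: 0.0849
gripper_force: 0.0
t 7.85 pos [ 0.596  -0.1199  0.1086] w 0.0849 F [ 0.4  1.1 -0.8] shift [ 0.1487 -0.1416 -0.0003] rv [0.25 0.08 0.15]
```

View pics/g4.png

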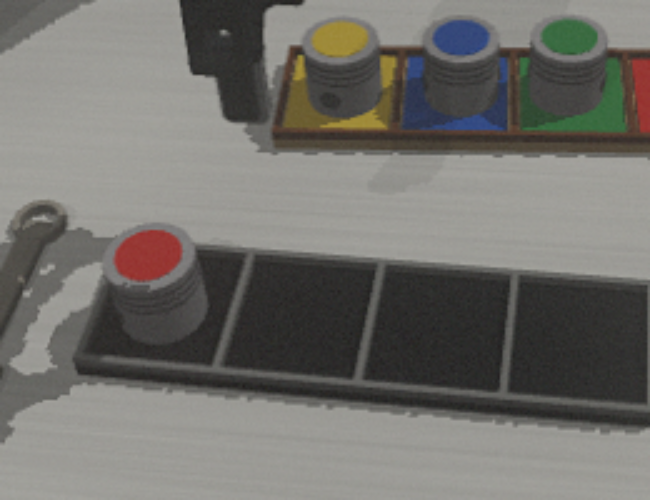

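Red stands upright inside the right-end bay (165,290). Next is green.

```bash
python3 -m handwheel '[[0.033,-0.031,0,0,0,0,0.085],[0.067,-0.064,0,0,0,0,0.085],[0.1,-0.095,0,0,0,0,0.085],[0.13,-0.123,0,0,0,0,0.085],[0.149,-0.141,0,0,0,0,0.085]]' |tail -3
python3 -m handwheel '[[0,0,0,0,0,0,0.085],[0,0,0.01,0,0,0,0.085]]' |tail -3
python3 go.py .4545 .0285 .0256
```

```text
contact_force: [-0.4, 0.4, -0.6]
gripper_width: 0.0849
gripper_force: 0.0
contact_force: [0.9, 0.4, -0.2]
gripper_width: 0.0848
gripper_force: 0.0
t 8.6 pos [0.4539 0.0297 0.0983] w 0.0848 F [ 0.9  0.4 -0.2] shift [-0.0013  0.0004  0.0727] rv [ 0.17 -0.03  0.33]
```

```bash
python3 -m handwheel '[[-0.001,0,0.03,0,0,0,0.085],[-0.001,0,0.055,0,0,0,0.085],[-0.001,0,0.069,0,0,0,0.085],[-0.001,0,0.072,0,0,0,0.085],[-0.001,0,0.072,0,0,0,0.085]]' |tail -3
python3 go.py .4545 .0285 .0256
python3 -m handwheel '[[0,0,0,0,0,0,0.06],[0,0,0,0,0,0,0.04],[0,0,0,0,0,0,0.04],[0,0,0,0,0,0,0.04],[0,0,0,0,0,0,0.04]]' 40 |tail -3; python3 go.py .4545 .0285 .0256
```

```text
contact_force: [-0.1, -0.3, -0.8]
gripper_width: 0.0848
gripper_force: 0.0
t 9.1 pos [0.453  0.0273 0.0249] w 0.0848 F [-0.1 -0.3 -0.8] shift [ 0.0012  0.0015 -0.0007] rv [-0.05  0.04  0.15]
contact_force: [-1.9, -1.3, 10.0]
gripper_width: 0.0452
gripper_force: 39.2
t 9.6 pos [0.4534 0.0284 0.0266] w 0.0452 F [-1.9 -1.3 10. ] shift [0.0001 0.0011 0.001 ] rv [ 0.12 -0.02  0.24]
```

```bash
python3 -m handwheel '[[0,0,-0.015,0,0,0,0.04],[0,0,-0.04,0,0,0,0.04],[0,0,-0.075,0,0,0,0.04],[0,0,-0.085,0,0,0,0.04],[0,0,-0.085,0,0,0,0.04]]' |tail -3
python3 -m handwheel '[[-0.012,0.02,0,0,0,0,0.04],[-0.038,0.055,0,0,0,0,0.04],[-0.066,0.095,0,0,0,0,0.04],[-0.095,0.135,0,0,0,0,0.04],[-0.12,0.17,0,0,0,0,0.04]]' |tail -3
python3 -m handwheel '[[-0.012,0.02,0,0,0,0,0.04],[-0.018,0.026,0,0,0,0,0.04],[-0.018,0.026,0,0,0,0,0.04]]' |tail -3
python3 go.py .6505 -.109 .0310
```

```text
contact_force: [-0.6, -0.7, -1.3]
gripper_width: 0.045
gripper_force: 41.2
contact_force: [0.9, 0.4, -1.2]
gripper_width: 0.0456
gripper_force: 41.3
contact_force: [-0.3, 0.6, -2.0]
gripper_width: 0.0454
gripper_force: 41.3
t 10.9 pos [ 0.6486 -0.1095  0.1086] w 0.0454 F [-0.3  0.6 -2. ] shift [0.0005 0.0021 0.0776] rv [-0.14 -0.01  0.18]
```

```bash
python3 -m handwheel '[[0,0.001,0.025,0,0,0,0.04],[0,0.001,0.05,0,0,0,0.04],[0,0.001,0.068,0,0,0,0.04],[0,0.001,0.077,0,0,0,0.04],[0,0.001,0.077,0,0,0,0.04]]' |tail -3
python3 go.py .6505 -.109 .0236; python3 - <<'E'
from h import *
c=camera("scene");cv2.imwrite("pics/g5.png",cv2.resize(c["image"][170:370,140:400,::-1],None,fx=2.5,fy=2.5))
E
```

```text
contact_force: [0.5, 0.1, -0.5]
gripper_width: 0.045
gripper_force: 41.4
t 11.4 pos [ 0.6486 -0.1076  0.0322] w 0.045 F [ 0.5  0.1 -0.5] shift [-0.0014  0.0019  0.0086] rv [-0.17 -0.05  0.3 ]
```

View pics/g5.png

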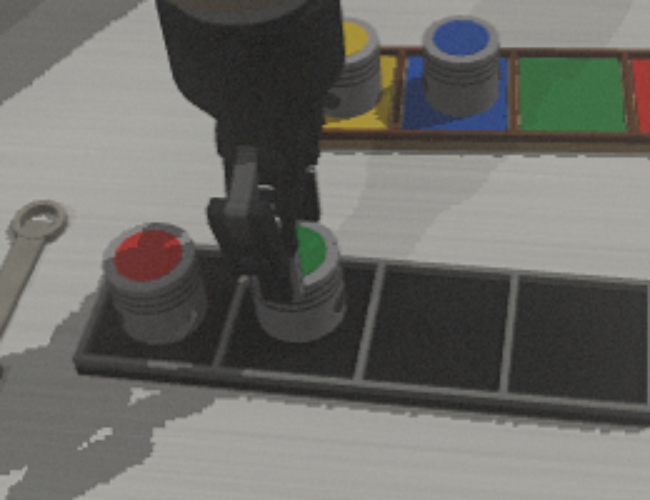

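Green hovers at (300,320), centred in the second bay from the right. I'll lower it to contact.

```bash
python3 -m handwheel '[[0,0.001,0.003,0,0,0,0.04],[0,0.001,0.006,0,0,0,0.04],[0,0.001,0.006,0,0,0,0.04]]' |tail -3
python3 -m handwheel '[[0,0,0.001,0,0,0,0.04],[0,0,0.001,0,0,0,0.04]]' |tail -3
python3 -m handwheel '[[0,0,0.001,0,0,0,0.04],[0,0,0.001,0,0,0,0.04]]' |tail -3
python3 go.py .6505 -.109 .0236;
```

```text
contact_force: [0.2, 0.3, -1.2]
gripper_width: 0.0449
gripper_force: 41.4
contact_force: [0.2, -0.6, -1.4]
gripper_width: 0.0455
gripper_force: 41.4
contact_force: [-0.1, -0.4, -1.4]
gripper_width: 0.0456
gripper_force: 41.4
t 12.15 pos [ 0.6512 -0.1088  0.0254] w 0.0456 F [-0.1 -0.4 -1.4] shift [-0.0002 -0.0007  0.0018] rv [-0.    0.    0.24]
```

```bash
python3 -m handwheel '[[0,0,0.001,0,0,0,0.04],[0,0,0.001,0,0,0,0.04]]' |tail -3
python3 -m handwheel '[[0,0,0.0007,0,0,0,0.04],[0,0,0.0007,0,0,0,0.04]]' |tail -3
python3 go.py .6505 -.109 .0236;
```

```text
contact_force: [0.4, -0.3, -1.3]
gripper_width: 0.0454
gripper_force: 41.4
contact_force: [-0.4, 0.9, -0.5]
gripper_width: 0.0448
gripper_force: 41.5
t 12.55 pos [ 0.6513 -0.1088  0.0239] w 0.0448 F [-0.4  0.9 -0.5] shift [-0.0002 -0.0008  0.0003] rv [ 0.   -0.    0.24]
```

```bash
python3 -m handwheel '[[0,0,0.0007,0,0,0,0.04],[0,0,0.0007,0,0,0,0.04]]' |tail -3
python3 -m handwheel '[[0,0,0,0,0,0,0.055],[0,0,0,0,0,0,0.07],[0,0,0,0,0,0,0.085],[0,0,0,0,0,0,0.085],[0,0,0,0,0,0,0.085]]' |tail -3
python3 go.py .461 -.038 .11;
```

```text
contact_force: [-2.3, 0.9, 6.3]
gripper_width: 0.0453
gripper_force: 42.2
contact_force: [0.8, -0.9, 0.2]
gripper_width: 0.085
gripper_force: 0.0
t 13.25 pos [ 0.6513 -0.1088  0.023 ] w 0.085 F [ 0.8 -0.9  0.2] shift [ 0.0716 -0.19   -0.087 ] rv [-0.    0.    0.25]
```

Contact was felt (6 N) before the release. Now blue.

```bash
python3 -m handwheel '[[0,0,-0.02,0,0,0,0.085],[0,0,-0.05,0,0,0,0.085],[0,0,-0.085,0,0,0,0.085],[0.015,-0.04,-0.085,0,0,0,0.085],[0.033,-0.085,-0.085,0,0,0,0.085]]' >/dev/null
python3 -m handwheel '[[0.016,-0.045,0,0,0,0,0.085],[0.032,-0.085,0,0,0,0,0.085],[0.038,-0.105,0,0,0,0,0.085],[0.038,-0.105,0.01,0,0,0,0.085],[0.038,-0.105,0.01,0,0,0,0.085]]' |tail -3
python3 go.py .461 -.038 .0252; python3 - <<'E'
from h import *
c=camera("scene");cv2.imwrite("pics/g6.png",cv2.resize(c["image"][150:350,140:400,::-1],None,fx=2.5,fy=2.5))
E
```

```text
contact_force: [-0.1, -0.4, 0.1]
gripper_width: 0.0852
gripper_force: 0.0
t 14.25 pos [ 0.4611 -0.0384  0.0976] w 0.0852 F [-0.1 -0.4  0.1] shift [ 0.0004 -0.0001  0.0724] rv [-0.   -0.    0.27]
```

View pics/g6.png

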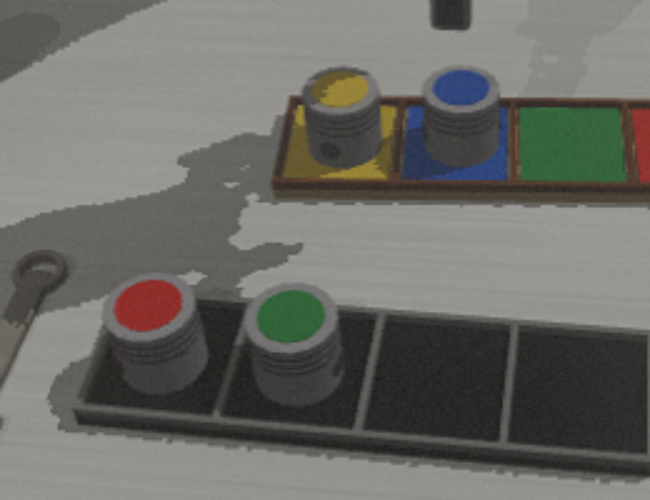

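Green stands upright in its bay (295,350), and the fingers are lined up with blue. Gripping.

```bash
python3 -m handwheel '[[0,0,0.03,0,0,0,0.085],[0,0,0.055,0,0,0,0.085],[0,0,0.069,0,0,0,0.085],[0,0,0.072,0,0,0,0.085],[0,0,0.072,0,0,0,0.085]]' |tail -3
python3 -m handwheel '[[0,0,0,0,0,0,0.06],[0,0,0,0,0,0,0.04],[0,0,0,0,0,0,0.04],[0,0,0,0,0,0,0.04],[0,0,0,0,0,0,0.04]]' 40 |tail -3; python3 go.py .6525 -.036 .0256
python3 -m handwheel '[[0,0,-0.015,0,0,0,0.04],[0,0,-0.04,0,0,0,0.04],[0,0,-0.075,0,0,0,0.04],[0,0,-0.085,0,0,0,0.04],[0,0,-0.085,0,0,0,0.04]]' |tail -3
python3 go.py .6525 -.036 .11
```

```text
contact_force: [-0.1, 0.1, 0.6]
gripper_width: 0.0851
gripper_force: 0.0
contact_force: [-0.8, 0.5, 10.8]
gripper_width: 0.0452
gripper_force: 39.2
t 15.3 pos [ 0.4615 -0.0386  0.0272] w 0.0452 F [-0.8  0.5 10.8] shift [0.0018 0.191  0.0019] rv [ 0.1  -0.02  0.24]
contact_force: [0.1, 0.3, -2.9]
gripper_width: 0.0449
gripper_force: 41.2
t 15.8 pos [ 0.462  -0.0384  0.1125] w 0.0449 F [ 0.1  0.3 -2.9] shift [0.0015 0.1905 0.0032] rv [ 0.21 -0.02  0.27]
```

```bash
python3 -m handwheel '[[0,0.02,0,0,0,0,0.04],[0,0.06,0,0,0,0,0.04],[0,0.1,0,0,0,0,0.04],[0,0.14,0,0,0,0,0.04],[0.001,0.17,0,0,0,0,0.04]]' >/dev/null
python3 -m handwheel '[[0,0.015,0,0,0,0,0.04],[0,0.02,0,0,0,0,0.04],[0,0.02,0.02,0,0,0,0.04],[0,0.02,0.05,0,0,0,0.04],[0,0.02,0.075,0,0,0,0.04]]' |tail -3
python3 go.py .6525 -.036 .0242; python3 - <<'E'
from h import *
c=camera("scene");cv2.imwrite("pics/g7.png",cv2.resize(c["image"][170:370,160:420,::-1],None,fx=2.5,fy=2.5))
E
```

```text
contact_force: [-0.5, 0.3, -1.7]
gripper_width: 0.0451
gripper_force: 41.3
t 16.8 pos [ 0.6492 -0.0367  0.0339] w 0.0451 F [-0.5  0.3 -1.7] shift [0.0007 0.0033 0.0097] rv [-0.12 -0.02  0.24]
```

View pics/g7.png

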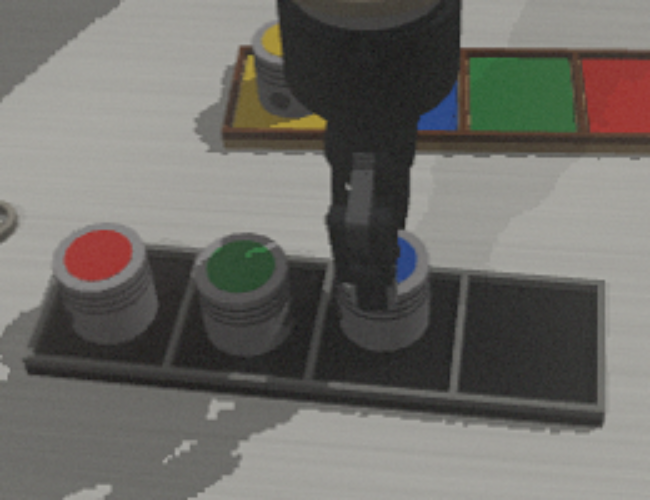

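Blue hovers at (384,325), centred in the third bay (388,330). Lowering it.

```bash
python3 -m handwheel '[[0.001,0.001,0.004,0,0,0,0.04],[0.001,0.001,0.007,0,0,0,0.04],[0.001,0.001,0.008,0,0,0,0.04],[0.001,0.001,0.008,0,0,0,0.04]]' |tail -3
python3 -m handwheel '[[0,0,0.001,0,0,0,0.04],[0,0,0.001,0,0,0,0.04]]' |tail -3
python3 -m handwheel '[[0,0,0.0007,0,0,0,0.04],[0,0,0.0007,0,0,0,0.04]]' |tail -3
python3 go.py .6525 -.036 .0242
```

```text
contact_force: [-0.8, 0.3, -1.2]
gripper_width: 0.0446
gripper_force: 41.3
contact_force: [-0.1, 0.7, -0.8]
gripper_width: 0.0453
gripper_force: 41.3
contact_force: [0.4, -0.2, -0.7]
gripper_width: 0.0451
gripper_force: 41.3
t 17.65 pos [ 0.6519 -0.0358  0.0264] w 0.0451 F [ 0.4 -0.2 -0.7] shift [-0.0002  0.0006  0.0022] rv [ 0.   -0.    0.24]
```

```bash
python3 -m handwheel '[[0,0,0.001,0,0,0,0.04],[0,0,0.0014,0,0,0,0.04],[0,0,0.0014,0,0,0,0.04]]' |tail -3
python3 -m handwheel '[[0,0,0.0007,0,0,0,0.04],[0,0,0.0007,0,0,0,0.04]]' |tail -3
python3 go.py .6525 -.036 .0242
```

```text
contact_force: [-0.3, -0.5, -2.1]
gripper_width: 0.0448
gripper_force: 41.3
contact_force: [-0.6, -0.5, 1.4]
gripper_width: 0.045
gripper_force: 41.6
t 18.15 pos [ 0.652  -0.0358  0.0244] w 0.045 F [-0.6 -0.5  1.4] shift [-0.0002  0.0005  0.0002] rv [ 0.01 -0.    0.24]
```

```bash
python3 -m handwheel '[[0,0,0.0005,0,0,0,0.04],[0,0,0.0005,0,0,0,0.04]]' |tail -3
python3 -m handwheel '[[0,0,0,0,0,0,0.055],[0,0,0,0,0,0,0.07],[0,0,0,0,0,0,0.085],[0,0,0,0,0,0,0.085],[0,0,0,0,0,0,0.085]]' |tail -3
python3 -m handwheel '[[0,0,-0.02,0,0,0,0.085],[0,0,-0.05,0,0,0,0.085],[0,0,-0.085,0,0,0,0.085],[-0.015,-0.04,-0.085,0,0,0,0.085],[-0.033,-0.085,-0.085,0,0,0,0.085]]' >/dev/null
python3 go.py .4685 -.112 .11
```

```text
contact_force: [-2.4, -0.2, 5.4]
gripper_width: 0.0453
gripper_force: 42.2
contact_force: [-0.1, -0.2, -0.1]
gripper_width: 0.0849
gripper_force: 0.0
t 19.35 pos [ 0.5679 -0.0688  0.1096] w 0.0854 F [-0.9 -1.5  0.3] shift [-0.0425 -0.0997 -0.0007] rv [0.19 0.02 0.37]
```

```bash
python3 -m handwheel '[[-0.018,-0.042,0,0,0,0,0.085],[-0.036,-0.082,0,0,0,0,0.085],[-0.042,-0.098,0,0,0,0,0.085],[-0.042,-0.098,0.01,0,0,0,0.085],[-0.042,-0.098,0.01,0,0,0,0.085]]' |tail -3
python3 go.py .4685 -.112 .0252; python3 - <<'E'
from h import *
c=camera("scene");cv2.imwrite("pics/g8.png",cv2.resize(c["image"][150:350,160:420,::-1],None,fx=2.5,fy=2.5))
E
```

```text
contact_force: [-0.6, 0.0, 0.9]
gripper_width: 0.085
gripper_force: 0.0
t 19.85 pos [ 0.4695 -0.1113  0.0981] w 0.085 F [-0.6  0.   0.9] shift [-0.0008 -0.001   0.0729] rv [-0.01 -0.02  0.25]
```

View pics/g8.png

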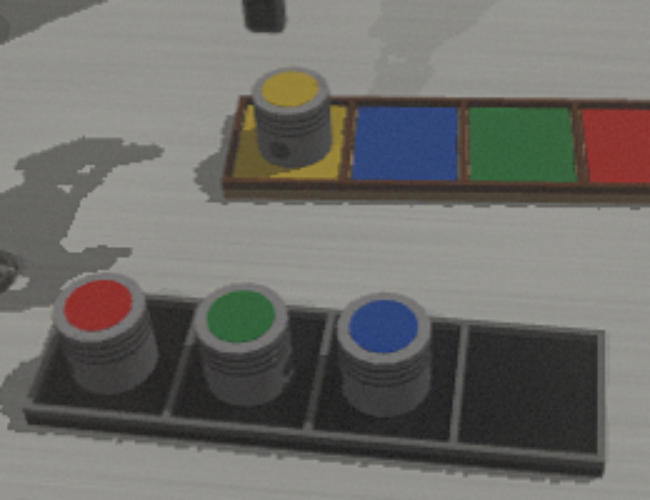

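Red, green and blue all stand in their bays, leaving the left-end bay (530,395) free. Last is yellow.

```bash
python3 -m handwheel '[[-0.001,-0.001,0.03,0,0,0,0.085],[-0.001,-0.001,0.055,0,0,0,0.085],[-0.001,-0.001,0.069,0,0,0,0.085],[-0.001,-0.001,0.072,0,0,0,0.085],[-0.001,-0.001,0.072,0,0,0,0.085]]' |tail -3
python3 -m handwheel '[[0,0,0,0,0,0,0.06],[0,0,0,0,0,0,0.04],[0,0,0,0,0,0,0.04],[0,0,0,0,0,0,0.04],[0,0,0,0,0,0,0.04]]' 40 |tail -3; python3 go.py .6535 .038 .0256
python3 -m handwheel '[[0,0,-0.015,0,0,0,0.04],[0,0,-0.04,0,0,0,0.04],[0,0,-0.08,0,0,0,0.04],[0,0,-0.095,0,0,0,0.04],[0,0,-0.095,0,0,0,0.04]]' |tail -3
python3 go.py .6535 .038 .12
```

```text
contact_force: [0.4, 0.2, 0.6]
gripper_width: 0.0853
gripper_force: 0.0
contact_force: [-1.7, 0.8, 10.7]
gripper_width: 0.045
gripper_force: 39.2
t 20.9 pos [ 0.4689 -0.1126  0.0279] w 0.045 F [-1.7  0.8 10.7] shift [0.1498 0.1853 0.0026] rv [ 0.1  -0.    0.24]
contact_force: [0.2, -0.3, -1.3]
gripper_width: 0.045
gripper_force: 41.2
t 21.4 pos [ 0.4697 -0.1128  0.1243] w 0.045 F [ 0.2 -0.3 -1.3] shift [0.15   0.1844 0.0051] rv [0.28 0.02 0.25]
```

```bash
python3 -m handwheel '[[0.016,0.02,0,0,0,0,0.04],[0.045,0.055,0,0,0,0,0.04],[0.075,0.092,0,0,0,0,0.04],[0.105,0.129,0,0,0,0,0.04],[0.13,0.16,0,0,0,0,0.04]]' >/dev/null
python3 -m handwheel '[[0.015,0.018,0,0,0,0,0.04],[0.019,0.023,0,0,0,0,0.04],[0.019,0.023,0.03,0,0,0,0.04],[0.019,0.023,0.065,0,0,0,0.04],[0.019,0.023,0.085,0,0,0,0.04]]' |tail -3
python3 go.py .6535 .038 .0249; python3 - <<'E'
from h import *
c=camera("scene");cv2.imwrite("pics/g9.png",cv2.resize(c["image"][170:370,160:420,::-1],None,fx=2.5,fy=2.5))
E
```

```text
contact_force: [0.1, 0.1, -0.8]
gripper_width: 0.0449
gripper_force: 41.2
t 22.4 pos [0.6482 0.0363 0.0337] w 0.0449 F [ 0.1  0.1 -0.8] shift [0.0017 0.0054 0.0088] rv [-0.23  0.03  0.19]
```

View pics/g9.png

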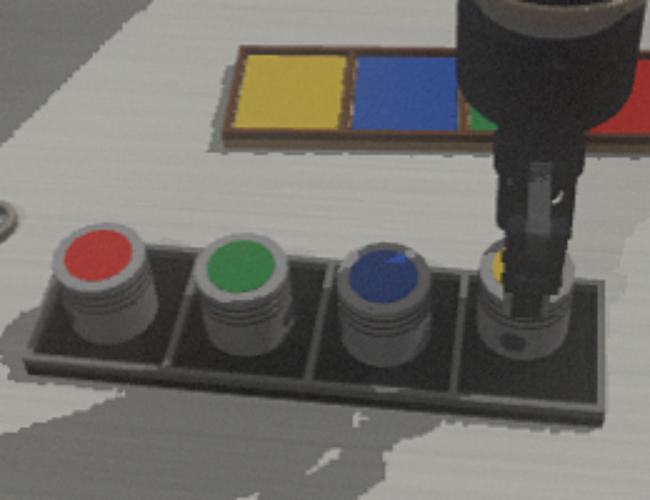

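Yellow hovers over the left-end bay at (523,335), with the bay centre at about (530,340). I'll nudge it over and lower it.

```bash
python3 -m handwheel '[[0.002,0.001,0.002,0,0,0,0.04],[0.003,0.002,0.005,0,0,0,0.04],[0.003,0.002,0.007,0,0,0,0.04],[0.003,0.002,0.007,0,0,0,0.04]]' |tail -3
python3 -m handwheel '[[0,0,0.0007,0,0,0,0.04],[0,0,0.0007,0,0,0,0.04]]' |tail -3
python3 go.py .6535 .038 .0249
```

```text
contact_force: [-0.5, 0.5, -1.4]
gripper_width: 0.0448
gripper_force: 41.3
contact_force: [-0.3, 0.6, -0.9]
gripper_width: 0.0449
gripper_force: 41.3
t 23.05 pos [0.6528 0.0402 0.0295] w 0.0449 F [-0.3  0.6 -0.9] shift [-0.0022  0.0007  0.0046] rv [ 0.03 -0.    0.24]
```

```bash
python3 -m handwheel '[[0,0,0.002,0,0,0,0.04],[0,0,0.0035,0,0,0,0.04],[0,0,0.0035,0,0,0,0.04]]' |tail -3
python3 -m handwheel '[[0,0,0.0007,0,0,0,0.04],[0,0,0.0007,0,0,0,0.04]]' |tail -3
python3 -m handwheel '[[0,0,0.0005,0,0,0,0.04],[0,0,0.0005,0,0,0,0.04]]' |tail -3
python3 go.py .6535 .038 .0249
```

```text
contact_force: [-0.2, 0.1, -0.9]
gripper_width: 0.0448
gripper_force: 41.3
contact_force: [-0.7, 0.9, 2.7]
gripper_width: 0.0448
gripper_force: 41.8
contact_force: [-3.1, 0.5, 7.4]
gripper_width: 0.0448
gripper_force: 42.4
t 23.75 pos [0.6526 0.0402 0.0251] w 0.0448 F [-3.1  0.5  7.4] shift [-0.0022  0.0009  0.0002] rv [ 0.01 -0.01  0.24]
```

```bash
python3 -m handwheel '[[0,0,0,0,0,0,0.055],[0,0,0,0,0,0,0.07],[0,0,0,0,0,0,0.085],[0,0,0,0,0,0,0.085],[0,0,0,0,0,0,0.085]]' |tail -3
python3 -m handwheel '[[0,0,-0.02,0,0,0,0.085],[0,0,-0.05,0,0,0,0.085],[0,0,-0.085,0,0,0,0.085],[0.03,-0.02,-0.12,0,0,0,0.085],[0.07,-0.04,-0.14,0,0,0,0.085]]' |tail -3
python3 -m handwheel '[[0.04,0,0,0,0,0,0.085],[0.08,0,0,0,0,0,0.085],[0.1,0,0,0,0,0,0.085],[0.1,0,0,0,0,0,0.085],[0.1,0,0,0,0,0,0.085]]' |tail -3
python3 - <<'E'
from h import *
c=camera("scene");save(c,"end");print(get_obs()["time_s"])
E
```

```text
contact_force: [-0.1, 0.4, 0.1]
gripper_width: 0.0847
gripper_force: 0.0
contact_force: [-0.4, 1.4, 0.1]
gripper_width: 0.0847
gripper_force: 0.0
contact_force: [-0.8, -0.8, -0.5]
gripper_width: 0.085
gripper_force: 0.0
25.3
```

View pics/end.png

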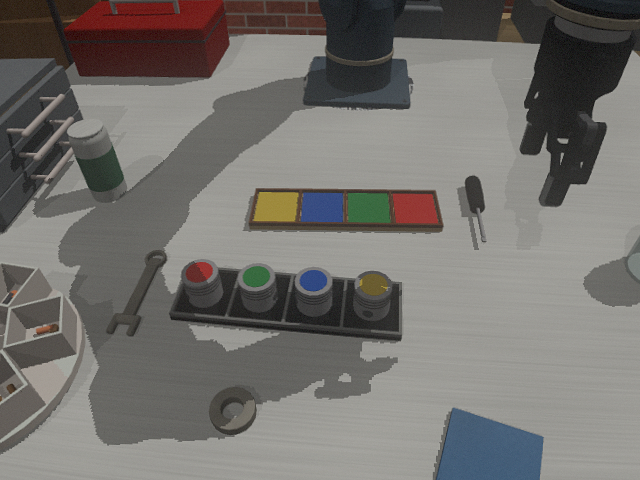

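All four pistons stand crown up, one per bay, in reversed order: red (202,283), green (258,287), blue (313,290), yellow (372,295). The gripper is clear and the pads are still in the wash rack.

```bash
python3 -c "
from cell import *
print(close_job())"
```

```text
the job is handed in; nothing more can be done
None
```

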